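# Charge the dowel driver's magazine

### The arm

A 6-joint arm with a two-finger parallel gripper is mounted at the origin on the work surface. World frame = base frame: x ahead of the robot, y to its left, z up, the work surface at z = 0. Lengths are in m, angles in rad, forces in N, time in s.
With the tool pointing down it reaches from about 0.3 to 1 m from the base axis. Payload 5.1 kg.
Tool frame: the origin (TCP) lies midway between the tips of the shut fingers; the grasp point (between the pads) lies 19 mm behind it; z points along the fingers, y is the line along which they close (so a half turn about z gives the same grasp; the last joint's range is limited). The gripper opens to 95 mm and grips with 3 to 60 N. Pads are 20 mm wide; open, the fingers measure 119 mm over their backs; the gripper's body (75 mm by 180 mm) begins 59 mm behind the grasp point.
Start: joints at [1.034, 0.124, 1.65, -0, 1.367, -0.083], TCP at [0.285, 0.584, 0.215] pointing down, gripper open.
Joint ranges: [-2.61, 2.61], [-1.02, 2.33], [0.03, 2.71], [-1.35, 4.49], [0.32, 2.68], [-2.91, 2.91]. Speed limits (rad/s): [2.57, 2.57, 3.14, 3.14, 3.14, 3.14].

### API

Orientations are given as a rotation vector (axis times angle).
In Python, from rig import readout, cams, hand_in gives the robot as it stands. The module is installed in compiled form; this text tells all that it offers.
- The arm moves only by the tool drive_tool, never from a script. Its argument "commands" is a list of rows, each a list of 2 entries, a list of its own where there are three numbers: the shift along the tool's x, y, z in mm, then the turn, a rotation vector about the tool's x, y, z in degrees. A call has 1 to 20 rows; each row is the pose to reach, as a shift and turn from the pose commanded when the call began, along the tool's axes at that moment; what a row does not reach only later rows make up. A row lasts 1/10 s, in which the tool goes at most 50 mm and 8.59 degrees, less where a joint would pass 70% of its speed; a pose out of reach is approached as far as the arm can. A call with a gripper value outside its range is refused whole. "grip" is the gripper's target within -1 to 1 (fully open at 1, half-way at 0, shut at -1), set as the call begins (left out, the last holds). The fingers move at their own pace and stop on an object; the grip force is fixed at half the most. Time passes only in rows, so rows that repeat a pose let the fingers close. It gives the time, the measured TCP pose, the force, the opening and the grip force at its end, in the units of the state.
- readout.observe(): the state, without advancing time (a new reading comes with each control period).
- cams.capture(name): name is "side" or "top"; returns (picture, depth): 400x640x3 uint8, red, green, blue; 400x640 float32, m along the optical axis (not along the pixel's ray), 0 where there is no reading.
- cams.camera_model(name): a dict with "mtx" (3x3 intrinsics, pixels), "cam_to_world" (4x4, takes a point from camera to world coordinates). Camera axes: x right, y down, z forward; pixel columns grow to the right and rows downward; lengths in m; the calibration is good to about 2 mm. A picture is of the moment at which its call begins. camera_model takes no time and is no camera call.
- hand_in(): hands the job in; it is judged then, once.
Trained networks look in the newest picture that a camera, given by its name, has taken for a name from the list of things; names that differ only in an ending like _2 or _b are one class to them, and where a whole thing is asked for, a point or a joint stands for the part that bears it (a point fixed in the world has none). Each returns a list of dicts, best first, with "confidence" (0 to 1); they miss things now and then, are a little off and sometimes report something else, mostly with a low value. They report only what shows in the picture. A call takes as long as a camera call. They do not tell look-alikes from the thing itself.
- cams.recognise(camera, name): "box" ([left, top, right, bottom] in pixels, round what is visible of it).
The state is a dict: "time_s": time; "joint_pos": joint angles; "joint_vel": joint speeds; "joint_torque": joint torques, N m; "tool_pos": TCP position; "eef_rot": TCP orientation; "wrist_force": force on the tool from outside, world axes, zero at the start; "torque": the same for the moment, N m; "opening": finger opening in m; "grasp_force": force on a finger pad.
Only numpy, scipy, OpenCV 4.12 (cv2) and the standard library are available. Lean on these libraries where they do the work, as an engineer would, in place of code of your own. Each camera call takes 0.05 s, during which the arm holds its last target. There are 200 camera calls.

### The job

Get the dowel driver ready: draw the orange dust cover squarely off its slanting magazine without forcing it and stand it on the bench, open side down. Then take the scoop by its handle, line it up with the magazine's slot and tip all four dowels in without touching them with the fingers, and set the empty scoop back on the bench, flat on its bottom. Do not drop the cover or the scoop, and leave the other things on the bench where they are.

Things in the scene. Friction and masses are not known exactly. Their poses are not given: they have to be found in the camera images.
- machine: Dowel driver (pushes dowels into frame corners), fixed. Origin on the bench, z up, x away from the robot, y along its slot; turned up to 0.25 rad. Green base plate x -60..90, y -100..100, 14 mm thick; feed block (top 64 mm) with an air cylinder to y = -144 mm and a nose to y = +115 mm, both below 75 mm. Behind the magazine only two slim struts.
- magazine: Its magazine, fixed: a straight chute with clear panes, top leaning 30 degrees towards the robot. Origin: middle of the mouth, level with the rim; machine frame (-30, 0, 175) mm. z out of the mouth along the chute, y along the slot (level), x across it to the far, higher lip. Slot inside 104 (y) x 32 mm (x), 125 mm deep, walls 4 mm; closed below, empty.
- cover: Orange slip-over dust cover, loose, about 0.12 kg, on the magazine's mouth at the start. Outside 121 (y) x 49 (x) x 24 mm, walls 3 mm, inside 115 x 43 mm: 1.5 mm play each side on the magazine; the skirt reaches 20 mm down it. Origin: middle of the open lower rim; z out through the top (along the chute while on), y along its length.
- cover_rib (a point): Where to hold the cover: in the black upright grip rib on its top, 46 mm above the cover's origin. The rib is 14 mm thick (x), 60 mm long (y), 32 mm tall (24 to 56 mm above the origin), with flat sides. Axes as the cover's. Gripped off centre or pulled askew, the skirt binds on the chute; the hand then feels it as a side force.
- scoop: Sheet-metal scoop, loose, about 0.2 kg, holding the dowels side by side. Origin: centre of the floor's underside; z up, x to the open pouring edge. Floor 80 (x) x 98 (y) x 3 mm, side walls 30 mm and back wall 45 mm high.
- scoop_handle (a point): In the scoop's wooden handle, 78 mm behind and 47 mm above the scoop's origin. The handle runs straight back from the back wall, scoop x -40 to -125 mm, 18 mm wide (y), 26 mm tall (z 32 to 58 mm). Axes as the scoop's.
- scoop_lip (a point): Middle of the scoop's pouring edge, at the underside, 40 mm ahead of the scoop's origin. A lip 2 mm above the floor keeps the dowels in until the scoop is tipped nose down by about 42 degrees; then they roll out over it. Axes as the scoop's.
- dowel0: Beech dowel, loose, 16 mm diameter x 80 mm long, about 12 g; origin at its centre, y along its length. At the start it lies across the scoop, its length along the scoop's y.
- dowel1: Beech dowel, loose, 16 mm diameter x 80 mm long, about 12 g; origin at its centre, y along its length. At the start it lies across the scoop, its length along the scoop's y.
- dowel2: Beech dowel, loose, 16 mm diameter x 80 mm long, about 12 g; origin at its centre, y along its length. At the start it lies across the scoop, its length along the scoop's y.
- dowel3: Beech dowel, loose, 16 mm diameter x 80 mm long, about 12 g; origin at its centre, y along its length. At the start it lies across the scoop, its length along the scoop's y.
- mallet: Bystander: carver's mallet standing on its head, handle up, 88 mm diameter, 230 mm tall, origin at the bottom centre.
- gouge_wide: Bystander: wide carving gouge lying on the bench, 215 mm long along its x (origin in the middle, at bench level), 22 mm high.
- gouge_narrow: Bystander: narrow carving gouge lying on the bench, 215 mm long along its x (origin in the middle, at bench level), 22 mm high.
- glue_bottle: Bystander: white glue bottle, upright, 60 mm diameter, 170 mm tall, origin at the bottom centre.
- wax_tin: Bystander: flat tin, 80 mm diameter, 55 mm tall, origin at the bottom centre.
- moulding: Bystander: offcut of gilt moulding lying on the bench, 160 (x) x 45 x 28 mm, origin at the bottom centre.
- sanding_block: Bystander: cork sanding block, 110 (x) x 60 x 35 mm, origin at the bottom centre. The bench in front of the machine, about x 0.41 to 0.47 m, y -0.10 to 0.10 m in the robot's frame, is clear at the start; there is also free bench where the scoop stood.
Not all that is in view belongs to the job. There is more than one size of the cover; the one meant has the size given above.

How it is judged:
By the outcome, as a careful person would: the job done as asked, in the order asked, and still so for the second after the job is handed in, with the robot touching nothing.
It also fails if it takes over 64 s, if anything falls off the work surface, if the arm or the gripper's body presses on something with over 40 N, if the wrist force passes 120 N, or if a joint passes its speed limit or range.

## Working session

There is one attempt and no reset: what is moved stays moved. The work goes in short steps, Python scripts to look and compute and a tool call to move; the robot and the scene stay as the last step left them, time stands still between calls to the robot, and variables do not carry over. Pictures are saved under pics/ and viewed, at most 10 in all, crops included, and the job is handed in when it is done.

Besides the shell and the picture viewer there is one more tool, called after "Request:" as name(argument=value, ...), one argument or row to a line, values as JSON. drive_tool: Moves the arm, as the interface text tells. Its arguments: {"type":"object","properties":{"commands":{"type":"array"},"grip":{"type":"number"}},"required":["commands"]}

```bash
ls; mkdir -p pics; python3 - <<'E'
from rig import readout, cams
import numpy as np, cv2
s=readout.observe(); print({k:np.round(v,3) for k,v in s.items()})
for n in("side","top"):
    p,d=cams.capture(n); m=cams.camera_model(n); np.savez(f"{n}0.npz",p=p,d=d,K=m["mtx"],T=m["cam_to_world"])
    cv2.imwrite(f"pics/{n}0.png",p[:,:,::-1]); print(n,np.round(m["mtx"],1),np.round(m["cam_to_world"],3))
    for t in("cover","scoop","machine","magazine"):
        print(t,[(np.round(r["box"]).astype(int).tolist(),round(r["confidence"],2)) for r in cams.recognise(n,t)][:3])
E
```

```text
pics
{'time_s': np.float64(0.0), 'joint_pos': array([ 1.034,  0.124,  1.652,  0.   ,  1.367, -0.083]), 'joint_vel': array([-0.002,  0.   , -0.001,  0.   ,  0.001,  0.002]), 'joint_torque': array([  0.   , -41.761, -35.993,   0.078,   0.049,  -0.   ]), 'tool_pos': array([0.285, 0.584, 0.213]), 'eef_rot': array([-7.07e-01, -3.06e+00,  3.00e-03]), 'wrist_force': array([-0.515,  0.758,  0.275]), 'torque': array([-0.034, -0.079, -0.016]), 'grasp_force': np.float64(0.0), 'opening': np.float64(0.096)}
side [[392.4   0.  319.5]
 [  0.  392.4 205.2]
 [  0.    0.    1. ]] [[-0.957 -0.207  0.204  0.319]
 [-0.291  0.724 -0.626  0.579]
 [-0.018 -0.658 -0.753  0.828]
 [ 0.     0.     0.     1.   ]]
cover [([395, 340, 433, 383], 0.85), ([267, 153, 302, 202], 0.8), ([292, 343, 302, 380], 0.59)]
scoop [([267, 337, 355, 391], 0.71)]
machine [([238, 162, 308, 257], 0.78)]
magazine [([268, 153, 302, 205], 0.66), ([245, 176, 281, 223], 0.6)]
top [[457.8   0.  327.8]
 [  0.  457.8 193.2]
 [  0.    0.    1. ]] [[-0.024 -0.994  0.111  0.375]
 [-1.     0.024 -0.    -0.005]
 [-0.003 -0.111 -0.994  1.267]
 [ 0.     0.     0.     1.   ]]
cover [([215, 291, 251, 315], 0.9), ([308, 138, 360, 161], 0.7), ([196, 211, 221, 222], 0.59)]
scoop [([183, 194, 227, 260], 0.71), ([310, 126, 356, 141], 0.24)]
machine [([288, 119, 387, 179], 0.86)]
magazine [([311, 125, 357, 142], 0.9)]
```

```bash
python3 - <<'E'
import numpy as np, cv2
a=cv2.imread("pics/side0.png"); b=cv2.imread("pics/top0.png")
cv2.imwrite("pics/t.png",cv2.resize(b[90:330,160:420],None,fx=3,fy=3,interpolation=cv2.INTER_CUBIC)[:600])
cv2.imwrite("pics/tt.png",cv2.resize(b,(800,500)))
cv2.imwrite("pics/s.png",cv2.resize(a,(800,500)))
E
```

```text
(no output)
```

View pics/tt.png

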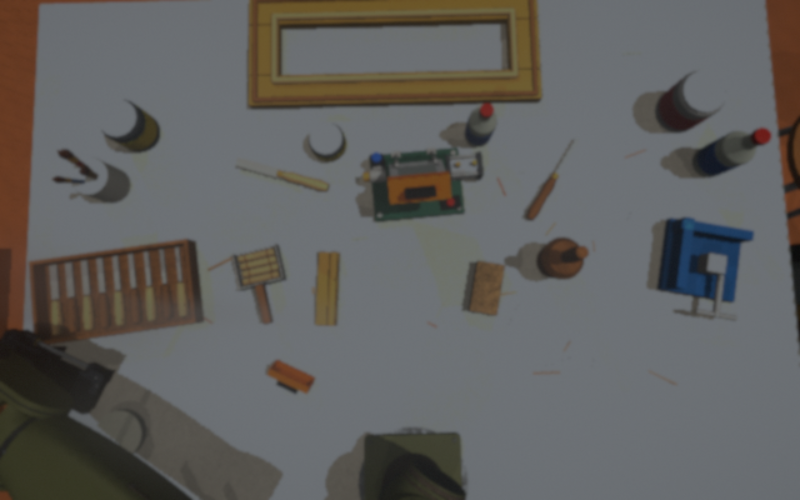

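View pics/s.png

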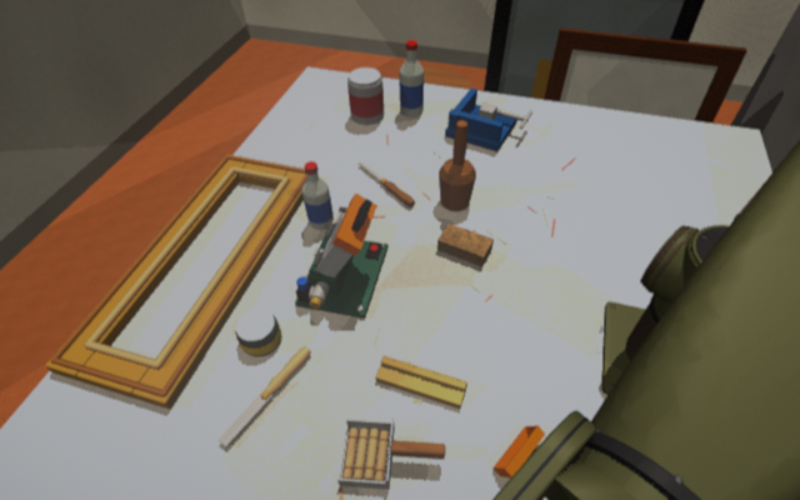

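The loose orange cover at top px (233,303) is clearly smaller than the one at (334,150). The latter sits on the magazine and should be the one meant. I'll confirm that in a crop and by size while fitting poses.

```bash
cat > h.py <<'E'
import numpy as np, cv2
from scipy.optimize import least_squares
from scipy.spatial.transform import Rotation as R
def cloud(f):
    z=np.load(f); d=z["d"]; v,u=np.nonzero(d>0); q=d[v,u]; K=z["K"]
    P=np.c_[(u-K[0,2])*q/K[0,0],(v-K[1,2])*q/K[1,1],q]@z["T"][:3,:3].T+z["T"][:3,3]
    return P,z["p"][v,u].astype(int)
def boxsdf(P,lo,hi):
    c=(np.array(lo)+hi)/2;h=(np.array(hi)-lo)/2;q=np.abs(P-c)-h
    return np.linalg.norm(np.maximum(q,0),axis=1)+np.minimum(q.max(1),0)
def near(P,c,r): return np.hypot(P[:,0]-c[0],P[:,1]-c[1])<r
def Rmach(psi): return R.from_euler('z',psi).as_matrix()
def Rmag(psi): return Rmach(psi)@np.array([[np.cos(np.pi/6),0,-.5],[0,1,0],[.5,0,np.cos(np.pi/6)]])
COVER=[((-.0245,-.0605,0),(.0245,.0605,.024)),((-.007,-.03,.024),(.007,.03,.056))]
SCOOP=[((-.04,-.049,0),(.04,.049,.003)),((-.04,-.049,0),(.04,-.047,.03)),((-.04,.047,0),(.04,.049,.03)),((-.042,-.049,0),(-.038,.049,.045)),((-.125,-.009,.032),(-.04,.009,.058)),((-.038,-.04,.003),(.036,.04,.019))]
def fit(P,boxes,pose,x0):
    def f(x):
        Rm,t=pose(x); Q=(P-t)@Rm
        return np.min([boxsdf(Q,*b) for b in boxes],axis=0)
    s=least_squares(f,x0,loss='soft_l1',f_scale=.002); return s.x,np.sqrt(np.mean(f(s.x)**2)),s
E
cat > m0.py <<'E'
from h import *
b=cv2.imread("pics/top0.png")
cv2.imwrite("pics/crop1.png",cv2.resize(b[110:330,180:420],None,fx=2.7,fy=2.7,interpolation=cv2.INTER_CUBIC))
for cams_ in (("top0.npz",),("side0.npz",),("top0.npz","side0.npz")):
    C=[cloud(c) for c in cams_]; P=np.vstack([c[0] for c in C]); col=np.vstack([c[1] for c in C])
    rgb=col; org=(rgb[:,0]>1.5*rgb[:,1])&(rgb[:,1]>1.4*rgb[:,2])&(rgb[:,0]>60)
    if len(cams_)<2:
        for nm,lo in (("on",.14),("loose",.012)):
            pass
    k=(P[:,2]>.165)&(P[:,2]<.26)&near(P,(.43,0),.13)
    Q=P[k]; c=np.median(Q,0); Q=Q[near(Q,c,.09)]
    x,r,_=fit(Q,COVER,lambda x:(Rmag(x[2]),Rmach(x[2])@[-.03,0,.175]+[x[0],x[1],0]+Rmag(x[2])@[0,0,-.02+x[3]]),[c[0]+.04,c[1],0,0])
    print(cams_,"machine",np.round(x,4),"rms",round(r,4),len(Q),np.round(c,3))
    k=(P[:,2]>.006)&(P[:,2]<.08)
    for a in np.linspace(-.6,.6,1):
        Q=P[k&near(P,(.32,.28),.11)]
        best=None
        for a in(-.5,0,.5):
            z=fit(Q,SCOOP,lambda x:(Rmach(x[2]),np.r_[x[:2],0]),[.35,.28,a])
            if best is None or z[2].cost<best[2].cost: best=z
        print("scoop",np.round(best[0],4),"rms",round(best[1],4),len(Q))
E
python3 m0.py; python3 - <<'E'
from h import *
P,c=cloud("top0.npz")
z=np.load("top0.npz")
def w(u,v,h):
    K=z["K"];T=z["T"];r=T[:3,:3]@[(u-K[0,2])/K[0,0],(v-K[1,2])/K[1,1],1];o=T[:3,3];return np.round(o+r*(h-o[2])/r[2],3)
print("scoop",w(207,215,.02),"loose",w(233,303,.03),"cover",w(334,150,.18))
E
```

```text
scoop [0.462 0.326 0.02 ] loose [0.226 0.253 0.03 ] cover [ 0.601 -0.023  0.18 ]
  return _methods._mean(a, axis=axis, dtype=dtype,
  ret = um.true_divide(
Traceback (most recent call last):
  File "m0.py", line 12, in <module>
    x,r,_=fit(Q,COVER,lambda x:(Rmag(x[2]),Rmach(x[2])@[-.03,0,.175]+[x[0],x[1],0]+Rmag(x[2])@[0,0,-.02+x[3]]),[c[0]+.04,c[1],0,0])
          ~~~^^^^^^^^^^^^^^^^^^^^^^^^^^^^^^^^^^^^^^^^^^^^^^^^^^^^^^^^^^^^^^^^^^^^^^^^^^^^^^^^^^^^^^^^^^^^^^^^^^^^^^^^^^^^^^^^^^^^^^
  File "h.py", line 20, in fit
    s=least_squares(f,x0,loss='soft_l1',f_scale=.002); return s.x,np.sqrt(np.mean(f(s.x)**2)),s
ValueError: Initial guess is outside of provided bounds
```

View pics/crop1.png

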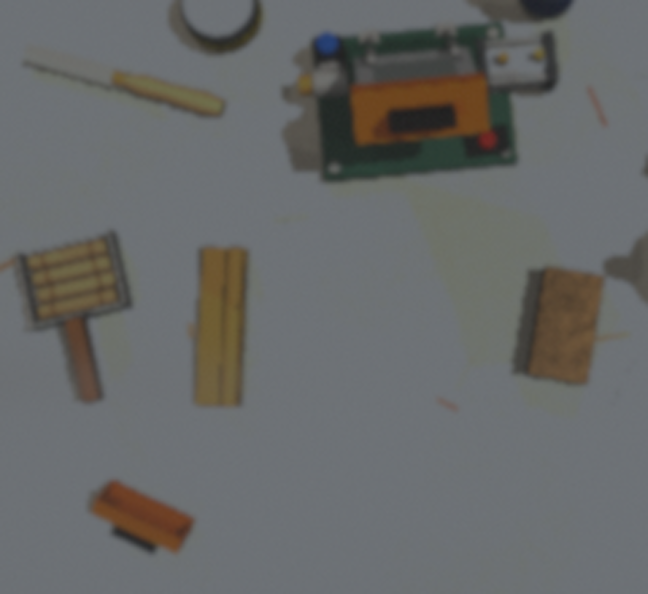

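The crop confirms it. The cover on the magazine (top px 308–360 × 138–161) is about 52 px × 2.3 mm ≈ 120 mm long, which matches 121 mm. The loose one at (233,303) is about 90 mm, open and lying on its side, so it is the wrong size. The scoop is at (205,215) with its handle toward the robot.

```bash
sed -i 's/near(P,(.43,0),.13)/near(P,(.60,-.023),.11)/; s/near(P,(.32,.28),.11)/near(P,(.43,.32),.12)/; s/\[.35,.28,a\]/[.46,.326,a]/' m0.py; python3 m0.py
```

```text
('top0.npz',) machine [ 6.29e-01 -2.36e-02  6.93e-02  2.00e-04] rms 0.0016 1083 [ 0.6   -0.025  0.184]
scoop [0.4682 0.3268 0.2121] rms 0.0084 1293
('side0.npz',) machine [ 6.298e-01 -2.460e-02  7.350e-02  1.000e-04] rms 0.001 920 [ 0.596 -0.008  0.183]
scoop [0.4694 0.3265 0.2307] rms 0.0022 2370
('top0.npz', 'side0.npz') machine [ 6.293e-01 -2.460e-02  7.050e-02  1.000e-04] rms 0.0014 2003 [ 0.599 -0.017  0.184]
scoop [0.4689 0.3264 0.2258] rms 0.0053 3663
```

```bash
cat >> h.py <<'E'
M=np.array([.6293,-.0246,0]); PSI=.0705
MAGO=M+Rmach(PSI)@[-.03,0,.175]; RMAG=Rmag(PSI)
def delta(Rt,tcp,s=None):
    from rig import readout
    s=s or readout.observe(); R0=R.from_rotvec(s["eef_rot"]).as_matrix()
    d=R0.T@(np.asarray(tcp)-s["tool_pos"])*1e3; r=R.from_matrix(R0.T@Rt).as_rotvec(degrees=True)
    return [np.round(d,1).tolist(),np.round(r,1).tolist()]
def toolR(z,y):  # tool z, y directions
    z=np.array(z)/np.linalg.norm(z); y=np.array(y)-z*np.dot(y,z); y/=np.linalg.norm(y)
    return np.c_[np.cross(y,z),y,z]
E
python3 - <<'E'
from h import *
from rig import readout
s=readout.observe(); print(np.round(R.from_rotvec(s["eef_rot"]).as_matrix(),3))
Rt=toolR(-RMAG[:,2],RMAG[:,0]); print(np.round(Rt,3))
for h in(.12,.0):
    t=MAGO+RMAG@[0,0,-.02+.046-.019+h]; print(h,np.round(t,4),delta(Rt,t))
E
```

```text
[[-0.899  0.438 -0.   ]
 [ 0.438  0.899 -0.   ]
 [-0.    -0.    -1.   ]]
[[-0.07   0.864  0.499]
 [ 0.998  0.061  0.035]
 [ 0.     0.5   -0.866]]
0.12 [ 0.536  -0.0312  0.285 ] [[-495.4, -443.0, -70.3], [-27.2, -15.7, 58.5]]
0.0 [ 0.5959 -0.027   0.1811] [[-547.3, -413.0, 33.6], [-27.2, -15.7, 58.5]]
```

Request:
drive_tool(
  commands=[
    [[-150,-100,-80],[-5,-3,11]],
    [[-495,-443,-70],[-27.2,-15.7,58.5]],
    [[-495,-443,-70],[-27.2,-15.7,58.5]],
    [[-495,-443,-70],[-27.2,-15.7,58.5]],
    [[-495,-443,-70],[-27.2,-15.7,58.5]],
    [[-495,-443,-70],[-27.2,-15.7,58.5]],
    [[-495,-443,-70],[-27.2,-15.7,58.5]],
    [[-495,-443,-70],[-27.2,-15.7,58.5]],
    [[-495,-443,-70],[-27.2,-15.7,58.5]],
    [[-495,-443,-70],[-27.2,-15.7,58.5]],
    [[-495,-443,-70],[-27.2,-15.7,58.5]],
    [[-495,-443,-70],[-27.2,-15.7,58.5]],
    [[-495,-443,-70],[-27.2,-15.7,58.5]],
    [[-495,-443,-70],[-27.2,-15.7,58.5]],
    [[-495,-443,-70],[-27.2,-15.7,58.5]],
    [[-495,-443,-70],[-27.2,-15.7,58.5]],
    [[-495,-443,-70],[-27.2,-15.7,58.5]],
    [[-495,-443,-70],[-27.2,-15.7,58.5]],
    [[-495,-443,-70],[-27.2,-15.7,58.5]],
    [[-495,-443,-70],[-27.2,-15.7,58.5]],
  ],
  grip=1,
)

```text
time_s: 2.5
tool_pos: [0.5355, -0.0301, 0.2847]
eef_rot: [1.862, 2.002, 0.537]
wrist_force: [-0.5, -0.0, -0.3]
opening: 0.0955
grasp_force: 0.0
```

```bash
cat > d.py <<'E'
from h import *
from rig import readout
s=readout.observe(); print(s["time_s"],np.round(s["joint_pos"],2),np.round(s["joint_vel"],3),np.round(s["tool_pos"],4),np.round(s["wrist_force"],2))
Rt=toolR(-RMAG[:,2],RMAG[:,0])
for h in(.12,.04,.0):
    t=MAGO+RMAG@[0,0,-.02+.046-.019+h]; print(h,np.round(t,4),delta(Rt,t))
E
python3 d.py
```

```text
2.5 [-0.24 -0.51  2.14  0.18  1.01 -0.37] [-0.006  0.002 -0.002  0.002 -0.001 -0.   ] [ 0.5355 -0.0301  0.2847] [-0.47 -0.04 -0.3 ]
0.12 [ 0.536  -0.0312  0.285 ] [[-1.1, 0.5, -0.0], [0.0, -0.0, 0.1]]
0.04 [ 0.5759 -0.0284  0.2157] [[-1.2, 0.4, 80.0], [0.0, -0.0, 0.1]]
0.0 [ 0.5959 -0.027   0.1811] [[-1.2, 0.4, 120.0], [0.0, -0.0, 0.1]]
```

Request:
drive_tool(
  commands=[
    [[-1,0.5,40],[0,0,0]],
    [[-1,0.5,75],[0,0,0]],
    [[-1,0.5,95],[0,0,0]],
    [[-1,0.5,110],[0,0,0]],
    [[-1,0.5,120],[0,0,0]],
    [[-1,0.5,120],[0,0,0]],
    [[-1,0.5,120],[0,0,0]],
  ],
)

```text
time_s: 3.2
tool_pos: [0.5962, -0.0276, 0.1816]
eef_rot: [1.863, 2.001, 0.537]
wrist_force: [-0.3, -0.9, 0.1]
opening: 0.095
grasp_force: 0.0
```

Request:
drive_tool(
  commands=[
    [[0,0,0],[0,0,0]],
    [[0,0,0],[0,0,0]],
    [[0,0,0],[0,0,0]],
    [[0,0,0],[0,0,0]],
    [[0,0,0],[0,0,0]],
    [[0,0,0],[0,0,0]],
    [[0,0,0],[0,0,0]],
    [[0,0,0],[0,0,0]],
    [[0,0,0],[0,0,0]],
    [[0,0,0],[0,0,0]],
  ],
  grip=-1,
)

```text
time_s: 4.2
tool_pos: [0.5961, -0.0277, 0.181]
eef_rot: [1.864, 2.001, 0.536]
wrist_force: [-0.8, -0.4, 0.7]
opening: 0.0205
grasp_force: 0.0
```

```bash
python3 d.py; python3 -c "
from h import *
from rig import readout
s=readout.observe();print('tool-frame F',R.from_rotvec(s['eef_rot']).inv().apply(s['wrist_force']).round(2),'M',R.from_rotvec(s['eef_rot']).inv().apply(s['torque']).round(2),s['opening'],s['grasp_force'])"
```

```text
4.2 [-0.2  -0.28  2.15  0.2   0.77 -0.38] [ 0.002 -0.    -0.     0.001 -0.001 -0.001] [ 0.5961 -0.0277  0.181 ] [-0.77 -0.39  0.71]
0.12 [ 0.536  -0.0312  0.285 ] [[0.7, -0.0, -120.1], [0.0, -0.0, 0.0]]
0.04 [ 0.5759 -0.0284  0.2157] [[0.7, -0.1, -40.1], [0.0, -0.0, 0.0]]
0.0 [ 0.5959 -0.027   0.1811] [[0.7, -0.1, -0.1], [0.0, -0.0, 0.0]]
tool-frame F [-0.33 -0.33 -1.02] M [ 0.32 -0.05 -0.11] 0.020467764614872937 0.0
```

Request:
drive_tool(
  commands=[
    [[0,0,0],[0,0,0]],
    [[0,0,0],[0,0,0]],
    [[0,0,0],[0,0,0]],
    [[0,0,0],[0,0,0]],
  ],
)

```text
time_s: 4.6
tool_pos: [0.5961, -0.0277, 0.181]
eef_rot: [1.864, 2.001, 0.536]
wrist_force: [0.3, -0.5, 0.1]
opening: 0.0139
grasp_force: 30.0
```

```bash
cat > f.py <<'E'
from h import *
from rig import readout
s=readout.observe();r=R.from_rotvec(s['eef_rot']).inv();print(round(s['time_s'],2),'toolF',r.apply(s['wrist_force']).round(2),'M',r.apply(s['torque']).round(2),s['tool_pos'].round(4),round(s['opening'],4),round(s['grasp_force'],1))
E
python3 f.py
```

```text
4.6 toolF [-0.56  0.32  0.06] M [ 0.3  -0.11 -0.04] [ 0.5961 -0.0277  0.181 ] 0.0139 30.0
```

Request:
drive_tool(
  commands=[
    [[0,0,-2],[0,0,0]],
    [[0,0,-4],[0,0,0]],
    [[0,0,-6],[0,0,0]],
    [[0,0,-6],[0,0,0]],
  ],
)

```text
time_s: 5.0
tool_pos: [0.593, -0.0279, 0.1865]
eef_rot: [1.863, 2.001, 0.536]
wrist_force: [0.1, 0.1, -1.3]
opening: 0.0136
grasp_force: 30.0
```

```bash
python3 f.py
```

```text
5.0 toolF [ 0.12 -0.51  1.16] M [ 0.49 -0.09 -0.03] [ 0.593  -0.0279  0.1865] 0.0136 30.0
```

Free of side force, so I continue the draw.

Request:
drive_tool(
  commands=[
    [[0,0,-3],[0,0,0]],
    [[0,0,-6],[0,0,0]],
    [[0,0,-9],[0,0,0]],
    [[0,0,-12],[0,0,0]],
    [[0,0,-15],[0,0,0]],
    [[0,0,-20],[0,0,0]],
    [[0,0,-28],[0,0,0]],
    [[0,0,-40],[0,0,0]],
    [[0,0,-60],[0,0,0]],
    [[0,0,-80],[0,0,0]],
    [[0,0,-95],[0,0,0]],
    [[0,0,-95],[0,0,0]],
    [[0,0,-95],[0,0,0]],
  ],
)

```text
time_s: 6.3
tool_pos: [0.5456, -0.0314, 0.2692]
eef_rot: [1.863, 2.0, 0.537]
wrist_force: [0.8, -0.3, -1.7]
opening: 0.0138
grasp_force: 30.0
```

```bash
python3 f.py; python3 - <<'E'
from h import *
from rig import readout,cams
p,d=cams.capture("side"); m=cams.camera_model("side"); np.savez("side1.npz",p=p,d=d,K=m["mtx"],T=m["cam_to_world"])
cv2.imwrite("pics/s1.png",cv2.resize(p[100:300,200:440,::-1],None,fx=3,fy=3)[:600])
P,c=cloud("side1.npz"); s=readout.observe()
Rm=R.from_rotvec(s["eef_rot"]).as_matrix(); 
# cover pose expected from tool
Rc=np.c_[Rm[:,1],Rm[:,0],-Rm[:,2]]; o=s["tool_pos"]-.027*Rc[:,2]
Q=(P-o)@Rc; k=(abs(Q[:,0])<.035)&(abs(Q[:,1])<.08)&(Q[:,2]>-.01)&(Q[:,2]<.03)
Q=Q[k]
def pose(x): return R.from_euler('yz',[x[3],x[4]]).as_matrix(),np.array(x[:3])
x,r,_=fit(Q,COVER[:1],pose,[0,0,0,0,0]); print(np.round(x,4),r,len(Q))
# target placing: yaw PSI, tool down
ang=PSI
Rt=toolR([0,0,-1],[np.cos(ang),np.sin(ang),0])
for z in(.06,.0): print(z,delta(Rt,[.44,-.03,.027+z]))
E
```

```text
6.3 toolF [-0.37 -0.15  1.86] M [ 0.51 -0.08 -0.05] [ 0.5456 -0.0314  0.2692] 0.0138 30.0
[ 0.0008  0.0003  0.0008  0.0026 -0.001 ] 0.0010433406051027082 777
0.06 [[8.7, -181.5, 104.3], [30.0, 0.0, 0.0]]
0.0 [[8.7, -211.5, 156.3], [30.0, 0.0, 0.0]]
```

View pics/s1.png

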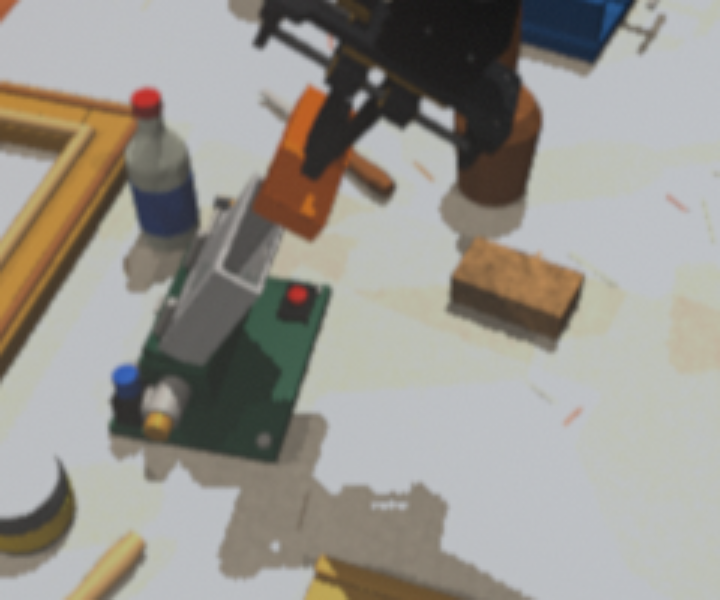

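The side crop shows the cover held squarely, clear of the now open, empty magazine mouth (crop px 250,240). Next I set it down on the free bench.

Request:
drive_tool(
  commands=[
    [[2,-26,-15],[4,0,0]],
    [[4,-60,-30],[10,0,0]],
    [[6,-100,0],[16,0,0]],
    [[8,-140,40],[23,0,0]],
    [[9,-165,75],[30,0,0]],
    [[9,-181,104],[30,0,0]],
    [[9,-190,120],[30,0,0]],
    [[9,-198,133],[30,0,0]],
    [[9,-198,133],[30,0,0]],
    [[9,-198,133],[30,0,0]],
  ],
)

```text
time_s: 7.35
tool_pos: [0.4401, -0.0297, 0.0537]
eef_rot: [-2.141, -2.298, 0.001]
wrist_force: [0.0, -0.3, -2.1]
opening: 0.0141
grasp_force: 30.0
```

```bash
python3 f.py; python3 - <<'E'
from h import *
Rt=toolR([0,0,-1],[np.cos(PSI),np.sin(PSI),0])
for z in(.003,.0): print(z,delta(Rt,[.44,-.03,.027+z]))
E
```

```text
7.35 toolF [-0.32  0.    2.07] M [ 0.06 -0.06  0.02] [ 0.4401 -0.0297  0.0537] 0.0141 30.0
0.003 [[-0.3, -0.1, 23.7], [-0.1, -0.0, 0.0]]
0.0 [[-0.3, -0.1, 26.7], [-0.1, -0.0, 0.0]]
```

Request:
drive_tool(
  commands=[
    [[0,0,8],[0,0,0]],
    [[0,0,16],[0,0,0]],
    [[0,0,22],[0,0,0]],
    [[0,0,24],[0,0,0]],
    [[0,0,25.5],[0,0,0]],
    [[0,0,25.5],[0,0,0]],
  ],
)

```text
time_s: 7.95
tool_pos: [0.4404, -0.0298, 0.0286]
eef_rot: [2.141, 2.299, 0.0]
wrist_force: [-0.2, -0.4, -1.7]
opening: 0.0135
grasp_force: 30.0
```

```bash
python3 f.py
```

```text
7.95 toolF [-0.35 -0.18  1.73] M [ 0.03 -0.14 -0.01] [ 0.4404 -0.0298  0.0286] 0.0135 30.0
```

Request:
drive_tool(
  commands=[
    [[0,0,1],[0,0,0]],
    [[0,0,1.5],[0,0,0]],
    [[0,0,2],[0,0,0]],
    [[0,0,2],[0,0,0]],
  ],
)

```text
time_s: 8.35
tool_pos: [0.4406, -0.0298, 0.0271]
eef_rot: [2.141, 2.298, 0.0]
wrist_force: [0.3, 0.2, 0.8]
opening: 0.0139
grasp_force: 30.0
```

```bash
python3 f.py
```

```text
8.35 toolF [ 0.14  0.3  -0.76] M [ 0.21 -0.1   0.06] [ 0.4406 -0.0298  0.0271] 0.0139 30.0
```

Contact: the vertical load went from −1.7 to +0.8 N. Releasing and going up.

Request:
drive_tool(
  commands=[
    [[0,0,0],[0,0,0]],
    [[0,0,0],[0,0,0]],
    [[0,0,0],[0,0,0]],
    [[0,0,0],[0,0,0]],
    [[0,0,0],[0,0,0]],
    [[0,0,0],[0,0,0]],
  ],
  grip=0.2,
)

```text
time_s: 8.95
tool_pos: [0.4404, -0.0298, 0.0268]
eef_rot: [2.141, 2.298, 0.0]
wrist_force: [0.0, -1.1, 0.5]
opening: 0.0543
grasp_force: 0.0
```

Request:
drive_tool(
  commands=[
    [[0,0,-10],[0,0,0]],
    [[0,0,-40],[0,0,0]],
    [[0,0,-80],[0,0,0]],
    [[0,0,-130],[0,0,0]],
    [[0,0,-180],[0,0,0]],
    [[0,0,-180],[0,0,0]],
  ],
)

```text
time_s: 9.55
tool_pos: [0.4447, -0.0305, 0.2165]
eef_rot: [2.131, 2.289, 0.014]
wrist_force: [0.8, 0.8, 0.4]
opening: 0.0569
grasp_force: 0.0
```

```bash
python3 f.py; cat > sc.py <<'E'
from h import *
SC=np.array([.4692,.3266,0]); SY=.228
def RS(yaw,pitch): return R.from_euler('z',yaw).as_matrix()@R.from_euler('y',pitch).as_matrix()
def scoop_tool(Rs,o,tilt,gx=-.078):
    """tool pose holding scoop; tilt = tool z forward of scoop -z; tool y = +-scoop y"""
    Rt=Rs@toolR([np.sin(tilt),0,-np.cos(tilt)],[0,SGN,0]); g=o+Rs@[gx,0,.047]
    return Rt,g+.019*Rt[:,2]
SGN=1
E
python3 - <<'E'
import sc; from sc import *
t=np.radians(40)
for sc.SGN in(1,-1):
    Rt,p=scoop_tool(RS(SY,0),SC,t); print(sc.SGN,p.round(3),delta(Rt,p-.12*Rt[:,2]+[0,0,0]))
E
```

```text
9.55 toolF [ 0.7   0.87 -0.35] M [ 0.06 -0.08  0.04] [ 0.4447 -0.0305  0.2165] 0.0569 0.0
1 [0.405 0.312 0.032] [[332.6, -92.9, 89.2], [-33.9, -28.4, -94.6]]
-1 [0.405 0.312 0.032] [[332.6, -92.9, 89.2], [-27.3, 32.6, 77.7]]
```

```bash
python3 - <<'E'
from sc import *
for a in(30,):
    t=np.radians(a); Rt,p=scoop_tool(RS(SY,0),SC,t); print(p.round(4),delta(Rt,p-.10*Rt[:,2]),delta(Rt,p))
E
```

```text
[0.4025 0.3111 0.0305] [[336.4, -68.9, 96.8], [-25.4, -21.1, -96.5]] [[344.6, -20.9, 184.2], [-25.4, -21.1, -96.5]]
```

Request:
drive_tool(
  commands=[
    [[40,-10,5],[-2,-2,-10]],
    [[336,-69,80],[-25.4,-21.1,-96.5]],
    [[336,-69,80],[-25.4,-21.1,-96.5]],
    [[336,-69,80],[-25.4,-21.1,-96.5]],
    [[336,-69,80],[-25.4,-21.1,-96.5]],
    [[336,-69,80],[-25.4,-21.1,-96.5]],
    [[336,-69,80],[-25.4,-21.1,-96.5]],
    [[336,-69,80],[-25.4,-21.1,-96.5]],
    [[336,-69,80],[-25.4,-21.1,-96.5]],
    [[336,-69,80],[-25.4,-21.1,-96.5]],
    [[336,-69,80],[-25.4,-21.1,-96.5]],
    [[336,-69,80],[-25.4,-21.1,-96.5]],
    [[336,-69,80],[-25.4,-21.1,-96.5]],
    [[336,-69,80],[-25.4,-21.1,-96.5]],
    [[336,-69,80],[-25.4,-21.1,-96.5]],
    [[336,-69,80],[-25.4,-21.1,-96.5]],
  ],
)

```text
time_s: 11.15
tool_pos: [0.348, 0.3008, 0.127]
eef_rot: [-0.296, 2.619, 0.087]
wrist_force: [0.0, -0.2, -0.2]
opening: 0.0571
grasp_force: 0.0
```

```bash
python3 f.py; cat > m2.py <<'E'
from sc import *
from rig import readout,cams
print(readout.observe()["joint_pos"].round(2))
for n in("top","side"):
    p,d=cams.capture(n); m=cams.camera_model(n); np.savez(n+"2.npz",p=p,d=d,K=m["mtx"],T=m["cam_to_world"])
    cv2.imwrite(f"pics/{n}2.png",p[:,:,::-1])
P=np.vstack([cloud(n+"2.npz")[0] for n in("top","side")])
# cover standing check
Q=P[(P[:,2]>.006)&(P[:,2]<.08)&near(P,(.44,-.03),.085)]
x,r,_=fit(Q,COVER,lambda x:(Rmach(x[2]),np.array([x[0],x[1],x[3]])),[.44,-.03,PSI,0]); print("cover",x.round(4),r)
t=np.radians(30); Rt,p=scoop_tool(RS(SY,0),SC,t); print(delta(Rt,p-.10*Rt[:,2]),delta(Rt,p))
E
python3 m2.py
```

```text
11.15 toolF [ 0.08 -0.16  0.14] M [-0.06  0.31  0.04] [0.348  0.3008 0.127 ] 0.0571 0.0
[ 0.75 -0.55  2.43 -0.32  0.83 -0.88]
cover [ 4.402e-01 -2.910e-02  7.390e-02  1.000e-04] 0.00322471524819342
[[-0.2, -2.2, 11.1], [0.3, -0.9, -0.2]] [[-1.7, -2.8, 111.1], [0.3, -0.9, -0.2]]
```

Request:
drive_tool(
  commands=[
    [[-1,-3,30],[0.3,-0.9,-0.2]],
    [[-2,-3,60],[0.3,-0.9,-0.2]],
    [[-2,-3,85],[0.3,-0.9,-0.2]],
    [[-2,-3,102],[0.3,-0.9,-0.2]],
    [[-2,-3,111],[0.3,-0.9,-0.2]],
    [[-2,-3,111],[0.3,-0.9,-0.2]],
    [[-2,-3,111],[0.3,-0.9,-0.2]],
  ],
)

```text
time_s: 11.95
tool_pos: [0.4028, 0.3111, 0.0312]
eef_rot: [-0.298, 2.602, 0.081]
wrist_force: [-0.6, -0.2, -0.1]
opening: 0.057
grasp_force: 0.0
```

```bash
python3 f.py; python3 - <<'E'
from sc import *
t=np.radians(30); Rt,p=scoop_tool(RS(SY,0),SC,t); print(delta(Rt,p))
E
```

```text
11.95 toolF [ 0.64 -0.1  -0.22] M [-0.05  0.29  0.08] [0.4028 0.3111 0.0312] 0.057 0.0
[[0.6, 0.1, 0.4], [0.0, 0.1, -0.0]]
```

Request:
drive_tool(
  commands=[
    [[0,0,0],[0,0,0]],
    [[0,0,0],[0,0,0]],
    [[0,0,0],[0,0,0]],
    [[0,0,0],[0,0,0]],
    [[0,0,0],[0,0,0]],
    [[0,0,0],[0,0,0]],
    [[0,0,0],[0,0,0]],
    [[0,0,0],[0,0,0]],
    [[0,0,0],[0,0,0]],
  ],
  grip=-1,
)

```text
time_s: 12.85
tool_pos: [0.4027, 0.3109, 0.0308]
eef_rot: [-0.298, 2.602, 0.081]
wrist_force: [-4.9, -0.3, 3.7]
opening: 0.0178
grasp_force: 30.0
```

```bash
python3 f.py; python3 - <<'E'
from h import *
from rig import readout
s=readout.observe(); r=R.from_rotvec(s["eef_rot"]); print("up in tool",r.inv().apply([0,0,1]).round(3))
E
```

```text
12.85 toolF [ 2.27  0.85 -5.62] M [-0.02  0.45  0.01] [0.4027 0.3109 0.0308] 0.0178 30.0
up in tool [-0.501  0.001 -0.865]
```

Request:
drive_tool(
  commands=[
    [[-2,0,-4],[0,-1,0]],
    [[-6,0,-10],[0,-3,0]],
    [[-14,0,-24],[0,-5,0]],
    [[-25,0,-43],[0,-8,0]],
    [[-40,0,-69],[0,-8,0]],
    [[-50,0,-87],[0,-8,0]],
    [[-50,0,-87],[0,-8,0]],
    [[-50,0,-87],[0,-8,0]],
  ],
)

```text
time_s: 13.65
tool_pos: [0.4018, 0.3101, 0.1298]
eef_rot: [-0.281, 2.465, 0.097]
wrist_force: [-1.1, -0.9, -3.9]
opening: 0.0177
grasp_force: 30.0
```

```bash
python3 f.py; cat > m3.py <<'E'
from sc import *
from rig import readout,cams
import sys
tag=sys.argv[1]
for n in("top","side"):
    p,d=cams.capture(n); m=cams.camera_model(n); np.savez(n+tag+".npz",p=p,d=d,K=m["mtx"],T=m["cam_to_world"])
    cv2.imwrite(f"pics/{n}{tag}.png",p[:,:,::-1])
P=np.vstack([cloud(n+tag+".npz")[0] for n in("top","side")])
s=readout.observe(); Rm=R.from_rotvec(s["eef_rot"]).as_matrix(); g=s["tool_pos"]-.019*Rm[:,2]
# nominal scoop frame from tool, tilt a
NB=SCOOP[:4]+SCOOP[5:]
def frame(tilt): return Rm@toolR([np.sin(tilt),0,-np.cos(tilt)],[0,1,0]).T
R0=frame(np.radians(30)); o0=g-R0@[-.078,0,.047]
Q=(P-o0)@R0; Q=Q[(Q[:,0]>-.046)&(Q[:,0]<.05)&(abs(Q[:,1])<.06)&(Q[:,2]>-.012)&(Q[:,2]<.052)]
# params: pitch slip about grasp, translation, yaw
h=np.array([-.078,0,.047])
def pose(x):
    A=R.from_euler('yz',x[3:5]).as_matrix(); return A,h-A@h+x[:3]
x,r,_=fit(Q,NB,pose,np.zeros(5)); print("t",x[:3].round(4),"pitch,yaw deg",np.degrees(x[3:]).round(2),"rms",round(r,4),len(Q))
A,t=pose(x); Rs=R0@A; o=o0+R0@t
e=Rs[:,0]; print("scoop o",o.round(4),"pitch",np.degrees(np.arcsin(-e[2])).round(2),"yaw",np.degrees(np.arctan2(e[1],e[0])).round(2))
RR=Rm.T@Rs; pp=Rm.T@(o-s["tool_pos"]); np.savez("hold.npz",R=RR,p=pp)
E
python3 m3.py 3; python3 -c "
import cv2;a=cv2.imread('pics/side3.png');cv2.imwrite('pics/s3.png',cv2.resize(a[200:400,220:460],None,fx=3,fy=3))"
```

```text
13.65 toolF [ 3.41 -0.67  2.33] M [-0.04  0.9   0.05] [0.4018 0.3101 0.1298] 0.0177 30.0
t [-0.      0.0007 -0.0008] pitch,yaw deg [-0.24 -0.05] rms 0.0021 4005
scoop o [0.4714 0.3265 0.1068] pitch -8.08 yaw 13.0
```

View pics/s3.png

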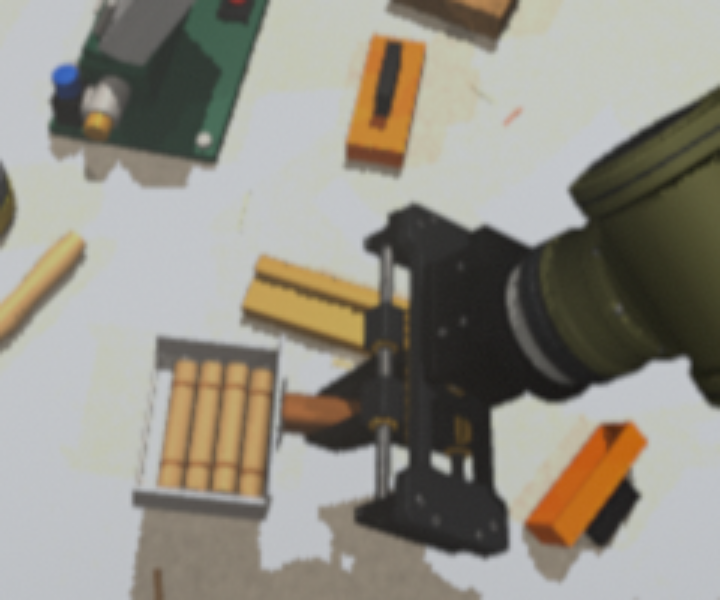

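Scoop held without slip: pitch −8.1° as commanded, all four dowels aboard, and the cover standing at crop px (385,100). Next: carry it to the magazine.

```bash
cat > w.py <<'E'
from sc import *
from rig import readout
H=np.load("hold.npz")
def tool_for(Rs,o): Rt=Rs@H["R"].T; return Rt,o-Rt@H["p"]
def lip(mag,pitch,off=(0,0,0)):
    Rs=RS(PSI,np.radians(pitch)); L=MAGO+RMAG@np.array(mag)+off; return tool_for(Rs,L-Rs@[.04,0,0])
E
python3 - <<'E'
from w import *
A=lip((-.013,0,.006),-8,(-.05,0,.08)); print(A[1].round(3),delta(*A))
B=lip((-.013,0,.006),25); print("B",B[1].round(3),delta(*B))
Z=lip((-.013,0,.006),62); print("Z",Z[1].round(3))
s=readout.observe();R0=R.from_rotvec(s["eef_rot"]).as_matrix();print("up80",(R0.T@[0,0,80]).round(0))
E
```

```text
[ 0.424 -0.036  0.27 ] [[-42.1, -342.2, -145.8], [5.4, 0.1, 7.1]]
B [ 0.5   -0.034  0.248] [[-88.1, -357.6, -82.6], [3.2, 33.0, 8.5]]
Z [ 0.562 -0.03   0.284]
up80 [-49.  -0. -63.]
```

Request:
drive_tool(
  commands=[
    [[0,-3,-2],[0,0,0]],
    [[-2,-13,-8],[0.2,0,0.3]],
    [[-4,-31,-16],[0.5,0,0.6]],
    [[-6,-51,-25],[0.8,0,1]],
    [[-9,-75,-36],[1.2,0,1.6]],
    [[-12,-99,-47],[1.6,0,2.1]],
    [[-16,-127,-58],[2,0,2.6]],
    [[-19,-154,-70],[2.4,0,3.2]],
    [[-22,-181,-81],[2.9,0,3.8]],
    [[-26,-209,-92],[3.3,0,4.3]],
    [[-29,-236,-103],[3.7,0,4.9]],
    [[-32,-260,-113],[4.1,0,5.4]],
    [[-35,-284,-122],[4.5,0.1,5.9]],
    [[-37,-305,-131],[4.8,0.1,6.3]],
    [[-39,-322,-138],[5.1,0.1,6.7]],
    [[-41,-332,-142],[5.3,0.1,6.9]],
    [[-42,-339,-145],[5.4,0.1,7.1]],
    [[-42,-342,-146],[5.4,0.1,7.1]],
    [[-42,-342,-146],[5.4,0.1,7.1]],
    [[-42,-342,-146],[5.4,0.1,7.1]],
  ],
)

```text
time_s: 15.75
tool_pos: [0.4241, -0.035, 0.2709]
eef_rot: [-0.09, 2.479, 0.035]
wrist_force: [-0.7, -0.2, -2.8]
opening: 0.0181
grasp_force: 30.0
```

```bash
python3 f.py; python3 m3.py 4; python3 - <<'E'
from w import *
print(readout.observe()["joint_pos"].round(2))
for p in(-8,25): print(p,delta(*lip((-.013,0,.006),p,(-.05,0,.08) if p<0 else (0,0,0))))
E
```

```text
15.75 toolF [ 2.28 -0.19  1.81] M [-0.02  0.86  0.01] [ 0.4241 -0.035   0.2709] 0.0181 30.0
t [-0.0007  0.001  -0.0015] pitch,yaw deg [-0.   -0.05] rms 0.0019 3220
scoop o [ 0.4955 -0.0286  0.2488] pitch -7.91 yaw 4.14
[-0.41 -0.96  2.43  0.33  1.09 -2.12]
-8 [[0.5, -1.7, 0.6], [0.2, -0.1, -0.0]]
25 [[-46.6, -5.6, 65.3], [0.2, 32.9, 0.1]]
```

Request:
drive_tool(
  commands=[
    [[-3,0,4],[0,2,0]],
    [[-8,-1,11],[0,5,0]],
    [[-14,-2,20],[0,10,0]],
    [[-21,-3,30],[0,15,0]],
    [[-28,-4,40],[0,20,0]],
    [[-35,-5,50],[0,25,0]],
    [[-41,-5,58],[0,29,0]],
    [[-45,-5.5,63],[0.2,32,0]],
    [[-46.5,-5.5,65],[0.2,33,0]],
    [[-46.5,-5.5,65],[0.2,33,0]],
    [[-46.5,-5.5,65],[0.2,33,0]],
  ],
)

```text
time_s: 16.95
tool_pos: [0.5009, -0.035, 0.249]
eef_rot: [-0.109, 3.052, 0.004]
wrist_force: [-0.2, 0.3, -2.2]
opening: 0.0177
grasp_force: 30.0
```

```bash
python3 f.py; python3 m3.py 5; python3 - <<'E'
from w import *
s=readout.observe(); print(s["joint_pos"].round(2))
Rm=R.from_rotvec(s["eef_rot"]).as_matrix(); Rs=Rm@H["R"]; o=s["tool_pos"]+Rm@np.load("hold.npz")["p"]
for y in(-.049,0,.049): print("lip in mag",(RMAG.T@(o+Rs@[.04,y,0]-MAGO)).round(4))
for p in(25,34,40,46,52,58,63): print(p,delta(*lip((-.013,0,.006),p)))
a=cv2.imread('pics/side5.png');b=cv2.imread('pics/top5.png')
cv2.imwrite('pics/c5.png',np.hstack([cv2.resize(a[110:260,210:340],None,fx=3,fy=3),cv2.resize(b[100:250,270:400],None,fx=3,fy=3)]))
E
```

```text
16.95 toolF [0.36 0.28 2.13] M [-0.01  0.2  -0.06] [ 0.5009 -0.035   0.249 ] 0.0177 30.0
t [0.0004 0.0004 0.0001] pitch,yaw deg [0.22 0.39] rms 0.0022 1094
scoop o [ 0.5498 -0.0308  0.1923] pitch 25.21 yaw 4.49
[-0.19 -0.29  1.98  0.02  1.36 -1.84]
lip in mag [-0.0114 -0.0493  0.0068]
lip in mag [-0.0116 -0.0003  0.0071]
lip in mag [-0.0118  0.0487  0.0073]
25 [[1.1, 1.1, 1.8], [0.2, -0.2, 0.4]]
34 [[-12.5, 1.0, -9.5], [0.2, 8.8, 0.4]]
40 [[-22.5, 1.0, -15.9], [0.2, 14.8, 0.3]]
46 [[-33.1, 1.0, -21.1], [0.2, 20.8, 0.3]]
52 [[-44.2, 1.0, -25.2], [0.2, 26.8, 0.3]]
58 [[-55.7, 1.0, -28.2], [0.2, 32.8, 0.3]]
63 [[-65.4, 1.0, -29.7], [0.3, 37.8, 0.3]]
```

View pics/c5.png

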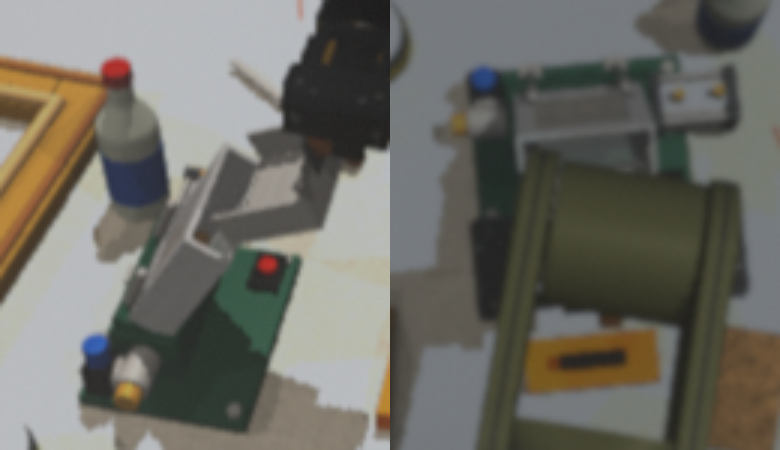

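The scoop already looks empty, with a brown spot at the mouth (left crop px 205,235). I need a closer look before going on.

```bash
python3 - <<'E'
from w import *
a=cv2.imread('pics/side5.png');b=cv2.imread('pics/top5.png')
g=lambda i:np.clip(((i/255.)**.6)*255*1.1,0,255).astype(np.uint8)
A=cv2.resize(g(a[150:225,245:320]),(600,600),interpolation=cv2.INTER_CUBIC)
B=cv2.resize(g(a[140:400,60:400]),None,fx=.58,fy=.58)
cv2.imwrite('pics/c6.png',A)
from rig import cams
for n in("side","top"):
    for k in range(4): print(n,k,[(np.round(r["box"]).astype(int).tolist(),round(r["confidence"],2)) for r in cams.recognise(n,f"dowel{k}")][:5])
E
```

```text
side 0 [([335, 208, 360, 258], 0.24)]
side 1 [([335, 208, 360, 258], 0.24)]
side 2 [([335, 208, 360, 258], 0.24)]
side 3 [([335, 208, 360, 258], 0.24)]
top 0 [([315, 210, 357, 234], 0.41)]
top 1 [([315, 210, 357, 234], 0.41)]
top 2 [([315, 210, 357, 234], 0.41)]
top 3 [([315, 210, 357, 234], 0.41)]
```

View pics/c6.png

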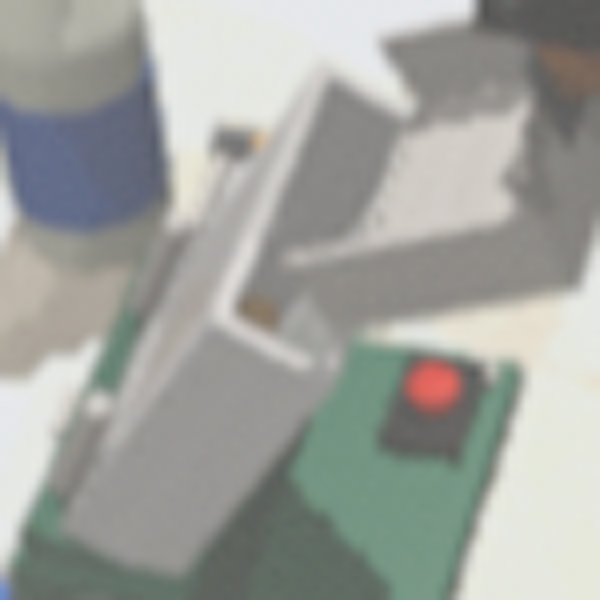

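All detections are low-confidence hits on the cover, so no dowels are on the bench. The crop shows the scoop floor bare and a dowel end inside the mouth (260,310). The wrist load fell by about 0.5 N, which is four dowels. They rolled out early, into the slot. I'll back the scoop off and check the slot.

```bash
python3 - <<'E'
from w import *
print(delta(*lip((-.013,0,.006),20,(-.03,0,.05))))
print(delta(*lip((-.013,0,.006),0,(-.06,0.16,.09))))
E
```

```text
[[33.7, 3.3, -43.6], [0.1, -5.3, 0.4]]
[[68.7, 165.0, -51.3], [0.1, -25.3, 0.4]]
```

Request:
drive_tool(
  commands=[
    [[6,1,-8],[0,-1,0]],
    [[18,2,-23],[0,-3,0]],
    [[30,3,-40],[0,-5,0]],
    [[38,15,-45],[0,-8,0.2]],
    [[45,40,-47],[0,-12,0.4]],
    [[52,70,-48],[0,-16,0.4]],
    [[58,100,-50],[0,-20,0.4]],
    [[64,130,-51],[0,-23,0.4]],
    [[67,150,-51],[0,-25,0.4]],
    [[69,160,-51],[0,-25,0.4]],
    [[69,165,-51],[0,-25,0.4]],
    [[69,165,-51],[0,-25,0.4]],
  ],
)

```text
time_s: 18.65
tool_pos: [0.4162, 0.1246, 0.2937]
eef_rot: [-0.086, 2.618, 0.025]
wrist_force: [-0.2, 0.4, -2.1]
opening: 0.0176
grasp_force: 30.0
```

```bash
python3 f.py; python3 m3.py 6; python3 - <<'E'
from w import *
P=np.vstack([cloud(n+"6.npz")[0] for n in("top","side")]); 
Q=(P-MAGO)@RMAG; k=(abs(Q[:,0])<.015)&(abs(Q[:,1])<.05)&(Q[:,2]>-.13)&(Q[:,2]<.03)
print("slot depth pts",k.sum(),np.percentile(Q[k,2],[5,25,50,75,95]).round(3))
a=cv2.imread('pics/side6.png');b=cv2.imread('pics/top6.png')
g=lambda i:np.clip(((i/255.)**.5)*255*1.1,0,255).astype(np.uint8)
cv2.imwrite('pics/c7.png',np.hstack([cv2.resize(g(a[130:210,240:310]),(390,446),interpolation=cv2.INTER_CUBIC),cv2.resize(g(b[110:190,290:360]),(390,446),interpolation=cv2.INTER_CUBIC)]))
E
```

```text
18.65 toolF [1.21 0.37 1.77] M [-0.07  0.64  0.06] [0.4162 0.1246 0.2937] 0.0176 30.0
t [-0.0006  0.0018  0.0015] pitch,yaw deg [-0.11 -0.19] rms 0.001 3783
scoop o [0.4842 0.1297 0.2647] pitch -0.02 yaw 3.49
slot depth pts 61 [-0.095 -0.092 -0.088 -0.056 -0.001]
```

View pics/c7.png

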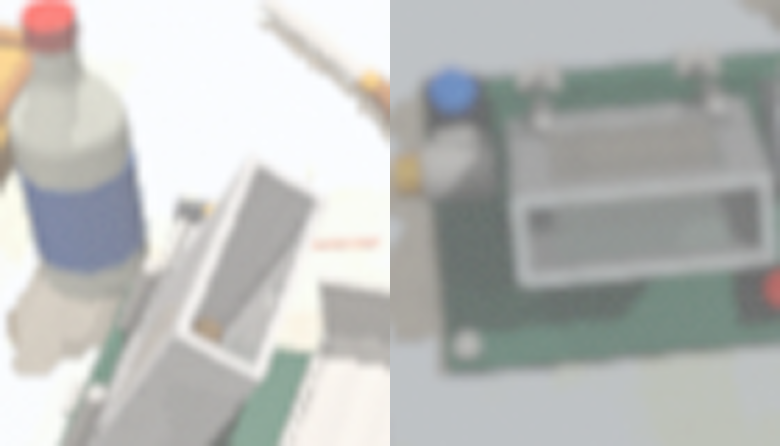

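Side crop: a dowel end low in the slot (207,325). Depth readings put the pile's top at −88 to −95 mm, which is two layers of two on the 125 mm floor, so all four are in. Now return the scoop.

```bash
cat > p.py <<'E'
from sc import *
from rig import readout
t=np.radians(30)
for z in(.06,.005,0):
    Rt,p=scoop_tool(RS(SY,0),SC+[0,0,z],t); print(z,p.round(4),delta(Rt,p))
E
python3 p.py; python3 - <<'E'
from w import *
s=readout.observe(); Rm=R.from_rotvec(s["eef_rot"]).as_matrix(); Rs=Rm@H["R"]; o=s["tool_pos"]+Rm@H["p"]
for n in("top","side"):
    P=cloud(n+"6.npz")[0]; Q=(P-o)@Rs; k=(abs(Q[:,0])<.033)&(abs(Q[:,1])<.042)&(abs(Q[:,2])<.03); print(n,k.sum(),np.percentile(Q[k,2],[2,50,98]).round(4))
    P=P[(P[:,2]>.008)&(P[:,2]<.02)&(P[:,0]>.36)&(P[:,0]<.56)&(abs(P[:,1])<.12)]; print("bench low pts",len(P), P.mean(0).round(3))
E
```

```text
0.06 [0.4025 0.3111 0.0905] [[103.2, 187.6, 175.3], [-4.6, -0.1, -8.2]]
0.005 [0.4025 0.3111 0.0355] [[130.6, 187.6, 223.0], [-4.6, -0.1, -8.2]]
0 [0.4025 0.3111 0.0305] [[133.1, 187.5, 227.3], [-4.6, -0.1, -8.2]]
top 1137 [-0.0027  0.0011  0.0048]
bench low pts 37 [ 0.442 -0.026  0.018]
side 873 [-0.0011  0.0009  0.0029]
bench low pts 69 [0.432 0.019 0.014]
```

Request:
drive_tool(
  commands=[
    [[8,20,12],[0,0,-1]],
    [[18,50,30],[-1,0,-2]],
    [[28,85,48],[-2,0,-4]],
    [[38,120,66],[-3,0,-5]],
    [[50,155,85],[-4,0,-7]],
    [[60,178,101],[-4.6,0,-8.2]],
    [[75,188,126],[-4.6,0,-8.2]],
    [[90,188,152],[-4.6,0,-8.2]],
    [[103,188,175],[-4.6,0,-8.2]],
    [[114,188,195],[-4.6,0,-8.2]],
    [[118,188,201],[-4.6,0,-8.2]],
    [[118,188,201],[-4.6,0,-8.2]],
    [[118,188,201],[-4.6,0,-8.2]],
  ],
)

```text
time_s: 20.05
tool_pos: [0.4034, 0.3123, 0.0624]
eef_rot: [-0.298, 2.602, 0.081]
wrist_force: [-0.9, 0.3, -1.3]
opening: 0.0177
grasp_force: 30.0
```

```bash
python3 f.py; python3 p.py; python3 m3.py 7
```

```text
20.05 toolF [1.36 0.48 0.73] M [-0.05  0.58  0.03] [0.4034 0.3123 0.0624] 0.0177 30.0
0.06 [0.4025 0.3111 0.0905] [[-13.1, -0.9, -25.0], [0.0, 0.1, -0.0]]
0.005 [0.4025 0.3111 0.0355] [[14.5, -0.9, 22.6], [0.0, 0.1, -0.0]]
0 [0.4025 0.3111 0.0305] [[17.0, -0.9, 26.9], [0.0, 0.1, -0.0]]
t [-0.0008 -0.0001  0.0005] pitch,yaw deg [-0.07  0.09] rms 0.0011 3367
scoop o [0.4696 0.328  0.0333] pitch -0.2 yaw 13.18
```

Request:
drive_tool(
  commands=[
    [[4,0,7],[0,0,0]],
    [[8,0,14],[0,0,0]],
    [[12,0,20],[0,0,0]],
    [[14,0,24],[0,0,0]],
    [[15.5,0,26],[0,0,0]],
    [[15.5,0,26],[0,0,0]],
  ],
)

```text
time_s: 20.75
tool_pos: [0.4021, 0.3121, 0.0308]
eef_rot: [-0.299, 2.603, 0.08]
wrist_force: [0.6, -0.7, -1.6]
opening: 0.0179
grasp_force: 30.0
```

```bash
python3 f.py; python3 p.py
```

```text
20.75 toolF [ 0.46 -0.84  1.56] M [0.02 0.48 0.05] [0.4021 0.3121 0.0308] 0.0179 30.0
0.06 [0.4025 0.3111 0.0905] [[-29.9, -1.0, -51.7], [0.0, -0.0, 0.1]]
0.005 [0.4025 0.3111 0.0355] [[-2.5, -1.0, -4.0], [0.0, -0.0, 0.1]]
0 [0.4025 0.3111 0.0305] [[0.0, -1.0, 0.3], [0.0, -0.0, 0.1]]
```

Request:
drive_tool(
  commands=[
    [[0.3,0,0.6],[0,0,0]],
    [[0.6,0,1.1],[0,0,0]],
    [[0.6,0,1.1],[0,0,0]],
    [[0.6,0,1.1],[0,0,0]],
  ],
)

```text
time_s: 21.15
tool_pos: [0.4026, 0.3124, 0.0307]
eef_rot: [-0.299, 2.602, 0.08]
wrist_force: [-5.7, -4.0, 6.9]
opening: 0.0182
grasp_force: 30.0
```

```bash
python3 f.py
```

```text
21.15 toolF [ 2.14 -2.61 -9.21] M [0.33 0.53 0.08] [0.4026 0.3124 0.0307] 0.0182 30.0
```

Firm contact with the bench. Releasing and withdrawing along the tool axis.

Request:
drive_tool(
  commands=[
    [[0,0,0],[0,0,0]],
    [[0,0,0],[0,0,0]],
    [[0,0,0],[0,0,0]],
    [[0,0,0],[0,0,0]],
    [[0,0,0],[0,0,0]],
    [[0,0,0],[0,0,0]],
  ],
  grip=0.2,
)

```text
time_s: 21.75
tool_pos: [0.4019, 0.3118, 0.0293]
eef_rot: [-0.299, 2.604, 0.079]
wrist_force: [0.0, -0.6, -0.0]
opening: 0.0563
grasp_force: 0.0
```

Request:
drive_tool(
  commands=[
    [[0,0,-10],[0,0,0]],
    [[0,0,-30],[0,0,0]],
    [[0,0,-60],[0,0,0]],
    [[-10,0,-95],[0,0,0]],
    [[-50,0,-130],[0,0,0]],
    [[-80,0,-165],[0,0,0]],
    [[-80,0,-165],[0,0,0]],
    [[-80,0,-165],[0,0,0]],
  ],
)

```text
time_s: 22.55
tool_pos: [0.3899, 0.3094, 0.2143]
eef_rot: [-0.298, 2.601, 0.082]
wrist_force: [0.1, 0.5, -0.9]
opening: 0.0569
grasp_force: 0.0
```

```bash
python3 f.py; python3 - <<'E'
from sc import *
from rig import cams
for n in("top","side"):
    p,d=cams.capture(n); m=cams.camera_model(n); np.savez(n+"8.npz",p=p,d=d,K=m["mtx"],T=m["cam_to_world"])
    cv2.imwrite(f"pics/{n}8.png",p[:,:,::-1])
P=cloud("side8.npz")[0]
Q=P[(P[:,2]>.006)&(P[:,2]<.065)&near(P,(.43,.32),.12)]
x,r,_=fit(Q,SCOOP[:5],lambda x:(Rmach(x[2])@R.from_euler('y',x[4]).as_matrix(),np.array([x[0],x[1],x[3]])),[.469,.327,.22,0,0]); print("scoop",x.round(4),r)
Q=P[(P[:,2]>.006)&(P[:,2]<.08)&near(P,(.44,-.03),.085)]
x,r,_=fit(Q,COVER,lambda x:(Rmach(x[2]),np.array([x[0],x[1],x[3]])),[.44,-.03,PSI,0]); print("cover",x.round(4),r)
cv2.imwrite("pics/end.png",np.clip(((cv2.resize(cv2.imread("pics/side8.png"),(800,500))/255.)**.7)*255,0,255).astype(np.uint8))
E
```

```text
22.55 toolF [0.28 0.45 0.91] M [-0.02  0.33  0.11] [0.3899 0.3094 0.2143] 0.0569 0.0
scoop [ 0.4693  0.3279  0.2344  0.0021 -0.0255] 0.0032379565344343142
cover [ 4.407e-01 -2.940e-02  7.810e-02 -1.000e-04] 0.001352814113981533
```

View pics/end.png

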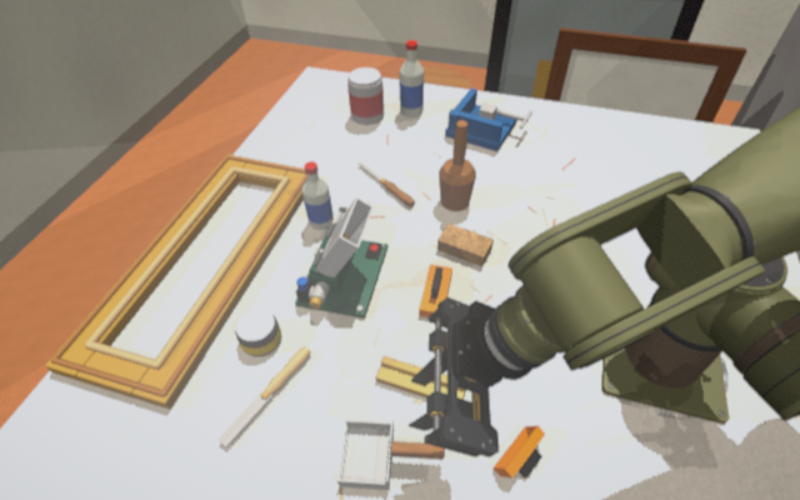

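The final view shows the cover standing at (436,290), the empty scoop flat on the bench at (368,455), the bystanders in place and no dowel lying on the bench.

```bash
python3 -c "
from rig import hand_in
print(hand_in())"
```

```text
the job is handed in; nothing more can be done
None
```

The job is handed in at about 22.6 s of the 64 s allowed: the cover stands open side down on the bench, the empty scoop is back on its bottom, and nothing else appears to have moved. The dowels rolled out early, at about 25° of tip. I saw only one dowel end directly, but the pile depth, the empty scoop and the bare bench all indicate that all four are in the magazine.

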